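# Close the disc-cutting die and hold its punch up for the strip

## Robot

A 7-joint arm with a two-finger parallel gripper is mounted at the origin on the work surface; the furniture and walls round the work are solid. World frame = base frame: x ahead of the robot, y to its left, z up, the work surface at z = 0. Lengths are in m, angles in rad, forces in N, time in s.
With the tool pointing down it reaches from about 0.35 to 0.9 m from the base axis. Payload 8.1 kg.
Tool frame: the origin (TCP) lies on the centre line of the jaws, within the pads' length; the fingertips stand 17 mm ahead of it and the grasp point (between the pads) lies 2 mm behind it; z points along the fingers, y is the line along which they close (so a half turn about z gives the same grasp; the last joint's range is limited). The gripper opens to 92 mm and grips with 3 to 60 N. Pads are 19 mm wide; open, the fingers measure 130 mm over their backs; the gripper's body (75 mm by 190 mm) begins 47 mm behind the grasp point.
Start: joints at [-1.325, 0.434, 0.025, 1.573, -0.012, 1.134, -0.075], TCP at [0.214, 0.587, 0.244] pointing down, gripper open.
Joint ranges: [-2.62, 2.62], [-0.44, 2.09], [-1.27, 1.32], [0.08, 2.57], [-1.32, 4.46], [0.12, 2], [-2.74, 2.74]. Speed limits (rad/s): [2.22, 2.22, 3.01, 3.01, 3.14, 3.14, 3.14].

## Interface

Orientations are given as a 3x3 rotation matrix whose columns are the frame's x, y, z axes.
In Python, from workcell import * gives the robot as it stands.
- The arm moves only by the tool step_arm, never from a script. Its argument "plan" is a list of rows, each a list of 2 entries, a list of its own where there are three numbers: the shift along the tool's x, y, z in mm, then the turn about the tool's z in degrees. In form: [[[tx, ty, tz], roll], ...]. A call has 1 to 12 rows; each row shifts and turns the commanded pose from where the row before left it, along the tool's axes as they then stand; what a row does not reach is not made up. A row lasts 1/8 s, in which the tool goes at most 62.5 mm and 10.7 degrees, less where a joint would pass 70% of its speed; a pose out of reach is approached as far as the arm can. A call is refused whole if a number of a shift passes 62.5 or a number of a turn 10.7, either way. A call with a gripper value outside its range is refused whole. "fingers" is the closure in counts, from 0 (fully open) to 255 (shut), set as the call begins (left out, the last holds). The fingers move at their own pace and stop on an object; the grip force is fixed at half the most. Time passes only in rows, so rows that do not move let the fingers close. It gives the time, the measured TCP pose, the force, the opening and the grip force at its end, in the units of the state.
- observe(): the state, without advancing time (a new reading comes with each control period).
- get_image(name): name is "scene" or "top" or "wrist"; returns (picture, depth): 480x640x3 uint8, blue, green, red; 480x640 float32, m along the optical axis (not along the pixel's ray), 0 where there is no reading.
- camera_params(name): a dict with "intrinsics" (3x3 intrinsics, pixels), "dist" ([k1, k2, p1, p2, k3] as OpenCV has them; the pictures are not rectified), "extrinsics" (4x4, takes a point from world to camera coordinates). Camera axes: x right, y down, z forward; pixel columns grow to the right and rows downward; lengths in m; the calibration is good to about 2 mm. A picture is of the moment at which its call begins: read the wrist's pose just before it. camera_params takes no time and is no camera call; for the wrist camera it gives the pose at the moment of the call.
- close_job(): hands the job in; it is judged then, once.
The state is a dict: "clock": time; "joints": joint angles; "qvel": joint speeds; "joint_torque": joint torques, N m; "ee_pos": TCP position; "tcp_rot": TCP orientation; "ft_force": force on the tool from outside, world axes, zero at the start; "ft_torque": the same for the moment, N m; "width": opening from 0.0 (shut) to 1.0 (fully open); "finger_force": force on a finger pad.
Only numpy, scipy, OpenCV 4.12 (cv2) and the standard library are available. Lean on these libraries where they do the work, as an engineer would, in place of code of your own. Each camera call takes 0.05 s, during which the arm holds its last target. There are 200 camera calls.

## Task

Lower the loose guide plate, by its bow handle and with the punch standing in its bush, over the two guide pins of the steel die block (punch over the die hole) until it rests flush all round; lower it, do not let it drop. Then let go of the plate, take the punch by its head and draw it straight up, only partway out of the bush, until the ring groove round its shank comes level with the top of the bush, and finish holding it there, with the plate still flush and the gripper on nothing but the punch, so that I can feed the copper strip in beneath. Leave the small things lying about where they are.

Things in the scene. Friction and masses are not known exactly. Their poses are not given: they have to be found in the camera images.
- die_block: Steel die block screwed to the bench (cannot move), 90 (x) by 180 mm (y), low lugs at both ends (210 mm over all). Origin: centre of its underside, z up; top face 42 mm above. Die hole 19.5 mm at x 0, y -58 mm. Two steel guide pins, 14 mm diameter, stand on top at (x, y) = (28, 74) and (-28, -28) mm, 32 mm tall: 22 mm straight, then a taper to 5 mm diameter. Yaw within 0.3 rad of 0.
- die_face (a point): Centre of the die block's top face, 42 mm above its origin, axes as the die block's. The origin of the seated guide plate comes to lie here, with the same yaw.
- guide_plate: Loose aluminium plate, about 0.72 kg, 90 (x) by 180 (y) by 22 mm, flat on the bench, yaw within 0.3 rad of 0. Origin: centre of its underside, z up. Holes of 15.5 mm at (x, y) = (28, 74) and (-28, -28) mm fit the pins. A strip channel 30 mm wide, 8 mm high crosses its underside below the bush. On top: steel bush, dark bow handle. With the punch in it, it balances at the handle.
- handle (a point): Middle of the handle's bar, at (0, -8, 68) mm in the guide plate: the bar lies along the plate's y, 52 mm long, 12 mm wide in x, 14 mm high (61 to 75 mm above the plate's underside). Grip it across, fingers closing along the plate's x.
- bush_top (a point): Centre of the mouth of the bush, at (0, -58, 62) mm in the guide plate. The bush is an upright steel tube of 34 mm outer and 19 mm inner diameter that stands 40 mm above the plate; its bore runs 54 mm down to the strip channel.
- punch: Loose round steel punch, 0.13 kg, in the bush (rides in it when the plate is carried; slides back down if let go). Origin: underside of its head, on the axis, z up; at home it lies at bush_top. Shank below: 18 mm diameter, 61 mm long. Head: 27 mm collar 5 mm thick, then 24 mm grip up to 39 mm. A ring groove 30 mm below the head is level with the bush's top when the punch is raised 30 mm.
- head_grip (a point): Middle of the punch's knurled grip, on its axis, 22 mm above the punch's origin. Grip it with the fingers closing along the plate's x, so that they clear the handle.
- punch_end (a point): Centre of the lower end of the punch's shank, 61 mm below the punch's origin.
- strip: Bystander: flat copper strip 28 x 160 x 3 mm with three punched holes, lying on the bench between the die block and the guide plate. Origin: centre of its underside.
- hammer: Bystander: chasing hammer with wooden handle, 229 mm long, lying on the bench. Origin: centre of its underside.
- shell_a: Bystander: pressed copper half shell (small bowl), 69 mm across, 30 mm high, at the back. Origin: centre of its underside.
- shell_b: Bystander: pressed copper half shell lying mouth down, 69 mm across, 30 mm high, at the back. Origin: centre of its underside.
- dish: Bystander: white enamel dish, 66 mm across, 28 mm high, at the back. Origin: centre of its underside.
- scraper: Bystander: scraper with wooden handle, 151 mm long, lying in front. Origin: centre of its underside.
Mind the look-alikes: they are no part of the job. What is shaped like the punch but pink or yellow is not meant.

How it is judged:
On the way, in this order (a step that is already met when the one before it is completed fails the run):
1. the guide plate rests flush on the die block over both pins, let go, with the punch still down in its bush (z of guide_plate in the frame of die_face between -0.003 and 0.002 m and horizontal distance between guide_plate and die_face below 0.003 m and angle between the y axis of guide_plate and the y axis of die_face, either way round below 0.04 rad and contact force between each of the arm, the fingers and guide_plate below 0.3 N and z of punch in the frame of guide_plate below 0.067 m), for 0.2 s.
2. the punch is drawn up to its ring groove (z of punch in the frame of guide_plate between 0.086 and 0.098 m and contact force between the fingers and punch above 1 N), for 0.2 s.
At the end, for the whole second after the job is handed in: Plate flush on the die block (2 mm in height, 3 mm sideways, 0.04 rad yaw, 0.02 rad tilt), untouched by the robot; punch raised 24 to 36 mm from home, in line with its bush (0.08 rad; lower end within 4 mm of the axis), at rest (under 0.01 m/s), held by the fingers (over 1 N) (all of step 2 and z of guide_plate in the frame of die_face between -0.003 and 0.002 m and horizontal distance between guide_plate and die_face below 0.003 m and angle between the y axis of guide_plate and the y axis of die_face, either way round below 0.04 rad and angle between guide_plate's own z axis and vertical below 0.02 rad and horizontal distance between punch_end and bush_top below 0.004 m and angle between the z axis of punch and the z axis of guide_plate, either way round below 0.08 rad and linear speed of punch below 0.01 m/s and contact force between each of the fingers, the arm and guide_plate below 0.3 N); the arm keeps its last pose, push and grip.
It fails at once if the punch is pulled right out of its bush (raised more than 50 mm) (z of punch in the frame of guide_plate above 0.112 m).
It fails at once if the guide plate drops onto the die block (faster than 0.35 m/s within 35 mm of seating) (horizontal distance between guide_plate and die_face below 0.02 m and z of guide_plate in the frame of die_face below 0.035 m and linear speed of guide_plate above 0.35 m/s).
It fails at once if a bystander is pushed more than 30 mm from its place (distance of any of strip, hammer, shell_a, shell_b, dish, scraper from where it was at the start of the episode above 0.03 m).
It also fails if it takes over 59 s, if anything falls off the work surface, if the arm or the gripper's body presses on something with over 40 N, if the wrist force passes 120 N, or if a joint passes its speed limit or range.

## Working session

There is one attempt and no reset: what is moved stays moved. The work goes in short steps, Python scripts to look and compute and a tool call to move; the robot and the scene stay as the last step left them, time stands still between calls to the robot, and variables do not carry over. Pictures are saved under pics/ and viewed, at most 10 in all, crops included, and the job is handed in when it is done.

Besides the shell and the picture viewer there is one more tool, called after "Request:" as name(argument=value, ...) on one line, values as JSON. step_arm: Moves the arm, as the interface text tells. Its arguments: {"type":"object","properties":{"plan":{"type":"array","items":{"type":"array"}},"fingers":{"type":"number"}},"required":["plan"]}

```bash
mkdir -p pics
cat > h.py <<'E'
from workcell import *
import numpy as np, cv2
def ray(name,uv,P=None):
    P=P or camera_params(name); K=np.array(P["intrinsics"]);E=np.array(P["extrinsics"])
    n=cv2.undistortPoints(np.array(uv,float).reshape(-1,1,2),K,np.array(P["dist"])).reshape(-1,2)
    d=np.c_[n,np.ones(len(n))]@E[:3,:3]; o=-E[:3,:3].T@E[:3,3]
    return o,d
def onplane(name,uv,z,P=None):
    o,d=ray(name,uv,P); return o+d*((z-o[2])/d[:,2])[:,None]
def cloud(name,D,P=None):
    v,u=np.mgrid[0:480,0:640]; o,d=ray(name,np.c_[u.ravel(),v.ravel()],P)
    return (o+d*D.reshape(-1,1)).reshape(480,640,3)
E
python3 - <<'E'
from h import *
for n in("scene","top"):
    im,D=get_image(n); cv2.imwrite(f"pics/{n}0.png",im); np.save(n+"0.npy",D)
    P=camera_params(n);E=np.array(P["extrinsics"]);print(n,-E[:3,:3].T@E[:3,3],E[:3,:3].round(2).tolist(),(D>0).mean())
s=observe();print(s["clock"],s["ee_pos"],np.round(s["tcp_rot"],3),s["width"])
E
```

```text
scene [-0.19317236  0.3163683   0.74117397] [[-0.45, -0.9, -0.0], [-0.57, 0.29, -0.77], [0.69, -0.34, -0.64]] 0.9961165364583333
top [ 0.40652932 -0.02652783  1.55317874] [[-0.02, -1.0, 0.0], [-1.0, 0.02, -0.07], [0.07, -0.0, -1.0]] 0.99595703125
0.1 [0.21352472 0.58695444 0.24301782] [[-0.94   0.342 -0.   ]
 [ 0.342  0.94  -0.001]
 [-0.    -0.001 -1.   ]] 1.0022416623942694
```

View pics/top0.png

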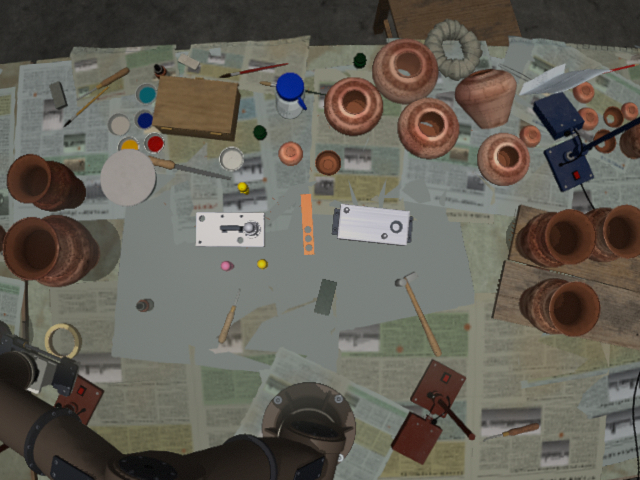

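View pics/scene0.png

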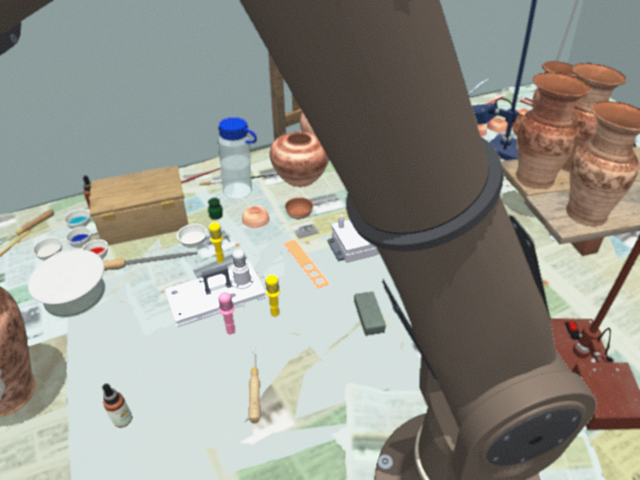

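The top view shows the guide plate at about (230,229) with its handle at (232,228) and its punch at (251,228). The die block is at (372,224), pins at (347,210) and (376,239), hole at (397,227). The yellow and pink look-alikes stand at (242,187), (262,264) and (226,266).

Run:
```python
from h import *
im=cv2.imread("pics/top0.png");D=np.load("top0.npy");C=cloud("top",D)
hsv=cv2.cvtColor(im,cv2.COLOR_BGR2HSV)
for nm,(u0,u1,v0,v1),z in(("plate",(185,275,200,258),.022),("block",(325,420,195,255),.042)):
    m=np.zeros((480,640),np.uint8);m[v0:v1,u0:u1]=((hsv[...,2]>165)&(hsv[...,1]<40))[v0:v1,u0:u1]*255
    m=cv2.morphologyEx(m,cv2.MORPH_CLOSE,np.ones((9,9)))
    c=max(cv2.findContours(m,cv2.RETR_EXTERNAL,cv2.CHAIN_APPROX_NONE)[0],key=cv2.contourArea)
    p=onplane("top",c.reshape(-1,2),z)[:,:2].astype(np.float32)
    r=cv2.minAreaRect(p*1000);print(nm,r, "depthz",np.median(C[...,2][m>0]))
c=C[195:262,190:270].reshape(-1,3);q=c[(c[:,2]>.085)];print(len(q),q.mean(0))
```

```text
plate ((522.7556762695312, 195.91586303710938), (178.52696228027344, 87.28355407714844), 87.76126098632812) depthz 0.02253430127582101
block ((526.866455078125, -177.06114196777344), (176.9497528076172, 87.5384750366211), 82.91842651367188) depthz 0.0421478180133833
121 [0.48803985 0.11029732 0.31413871]
```

```bash
cat >> h.py <<'E'
def plan(target,tooly_deg,n):
    s=observe();R=np.array(s["tcp_rot"]);p=np.array(s["ee_pos"])
    a=np.degrees(np.arctan2(R[1,1],R[0,1])); d=(a-tooly_deg+90)%180-90   # roll + turns world -
    step=(np.array(target)-p)/n*1000; rows=[]
    for i in range(n):
        t=np.radians(a-d*i/n); Ri=np.array([[-np.sin(t),np.cos(t),0],[np.cos(t),np.sin(t),0],[0,0,-1]]).T
        y=np.array([np.cos(t),np.sin(t),0]);z=np.array([0,0,-1]);x=np.cross(y,z)
        rows.append([[round(float(q@step),1) for q in(x,y,z)],round(d/n,2)])
    print("at",p.round(4),"a",round(a,2),"F",np.round(s["ft_force"],1),"t",s["clock"],"\n",rows)
E
python3 -c "
from h import *
plan([.5224,.188,.25],-2.24,12)"
```

```text
at [0.2135 0.587  0.243 ] a 70.01 F [ 0.3 -0.2 -0.8] t 0.1 
 [[[-35.6, -22.4, -0.6], np.float64(6.02)], [[-37.7, -18.6, -0.6], np.float64(6.02)], [[-39.5, -14.5, -0.6], np.float64(6.02)], [[-40.8, -10.3, -0.6], np.float64(6.02)], [[-41.6, -6.0, -0.6], np.float64(6.02)], [[-42.0, -1.6, -0.6], np.float64(6.02)], [[-42.0, 2.8, -0.6], np.float64(6.02)], [[-41.4, 7.2, -0.6], np.float64(6.02)], [[-40.4, 11.5, -0.6], np.float64(6.02)], [[-39.0, 15.7, -0.6], np.float64(6.02)], [[-37.1, 19.7, -0.6], np.float64(6.02)], [[-34.9, 23.5, -0.6], np.float64(6.02)]]
```

Request:
step_arm(plan=[[[-36,-22,-1],6],[[-38,-19,-1],6],[[-40,-14,-1],6],[[-41,-10,-1],6],[[-42,-6,0],6],[[-42,-2,0],6],[[-42,3,0],6],[[-41,7,0],6],[[-40,12,0],6],[[-39,16,0],6],[[-37,20,0],6],[[-35,23,0],6]], fingers=115)

```text
clock: 1.6
ee_pos: [0.5257, 0.1885, 0.2475]
tcp_rot: [[0.038, 0.999, -0.0], [0.999, -0.038, -0.0], [-0.0, -0.0, -1.0]]
ft_force: [-0.2, 0.4, 0.6]
width: 0.545
finger_force: 0.0
```

```bash
python3 -c "
from h import *
P=camera_params('wrist');im,D=get_image('wrist');cv2.imwrite('pics/w1.png',im)
E=np.array(P['extrinsics']);np.savez('w1.npz',D=D,E=E)
print(-E[:3,:3].T@E[:3,3],E[:3,:3].round(2).tolist())
plan([.5224,.188,.25],-2.24,1)"
```

```text
[0.52666624 0.26168792 0.38911263] [[1.0, -0.04, -0.0], [-0.04, -0.96, 0.27], [-0.01, -0.27, -0.96]]
at [0.5289 0.1824 0.2479] a -2.84 F [ 3.2 -4.6  0.4] t 1.65 
 [[[5.2, -6.8, -2.1], np.float64(-0.6)]]
```

View pics/w1.png

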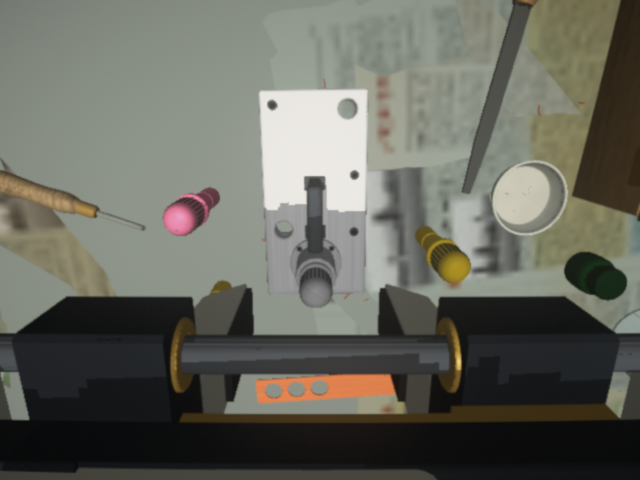

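The wrist view shows the plate with holes at (347,108) and (284,229), far corners at (262,91) and (367,90), the handle at (315,213) and the punch head at (316,285). The pink and yellow look-alikes stand clear at either side.

```bash
cat >> h.py <<'E'
def pose2(w,l):
    # rigid 2D pose from two matched points: yaw deg, origin
    w=np.array(w)[:,:2];l=np.array(l,float);dw=w[1]-w[0];dl=l[1]-l[0]
    t=np.arctan2(dw[1],dw[0])-np.arctan2(dl[1],dl[0]);t=(t+np.pi)%(2*np.pi)-np.pi
    R=np.array([[np.cos(t),-np.sin(t)],[np.sin(t),np.cos(t)]])
    return np.degrees(t),w.mean(0)-R@l.mean(0),np.hypot(*dw),np.hypot(*dl),R
def hole(im,c,r=16,dark=True,thr=None):
    g=cv2.cvtColor(im,cv2.COLOR_BGR2GRAY);x,y=c;w=g[y-r:y+r,x-r:x+r]
    _,m=cv2.threshold(w,0,255,cv2.THRESH_OTSU+(cv2.THRESH_BINARY_INV if dark else 0))
    n,L,S,Cn=cv2.connectedComponentsWithStats(m);k=L[r,r] or 1+np.argmin(np.linalg.norm(Cn[1:]-r,axis=1))
    return Cn[k]+[x-r,y-r],S[k]
E
python3 -c "
from h import *
im=cv2.imread('pics/w1.png');z=np.load('w1.npz');P=camera_params('wrist');P['extrinsics']=z['E']
a,b=hole(im,(347,108)),hole(im,(284,229),13);print(a,b)
w=onplane('wrist',[a[0],b[0]],.022,P);print(w);t,o,d1,d2,R=pose2(w,[(.028,.074),(-.028,-.028)]);print(t,o,d1,d2)
c=onplane('wrist',[(262,91),(367,90)],.022,P);print(c,c.mean(0)[:2]-R@[0,.09])
h=onplane('wrist',[(315,213)],.075,P);print('bar',h,'bar pred',o+R@[0,-.008])
plan([*(o+R@[0,-.008]),.15],t,4)"
```

```text
(array([347.37168142, 108.12094395]), array([  7,   6,  20,  21, 339], dtype=int32)) (array([282.11450382, 232.99236641]), array([  3,   9,  19,  14, 131], dtype=int32))
[[0.55254209 0.26882866 0.022     ]
 [0.49277344 0.16477684 0.022     ]]
-1.1059412365049655 [0.52221384 0.19380704] 0.11999613856710503 0.11636150566231085
[[0.48334777 0.28489467 0.022     ]
 [0.56876846 0.28243427 0.022     ]] [0.52432102 0.19368124]
bar [[0.52320925 0.19333114 0.075     ]] bar pred [0.52205943 0.18580853]
at [0.5289 0.1824 0.2479] a -2.84 F [ 3.2 -4.6  0.4] t 1.65 
 [[[0.8, -1.8, 24.5], np.float64(-0.43)], [[0.8, -1.8, 24.5], np.float64(-0.43)], [[0.8, -1.8, 24.5], np.float64(-0.43)], [[0.8, -1.7, 24.5], np.float64(-0.43)]]
```

Request:
step_arm(plan=[[[5,-7,-2],-0.8],[[0,0,0],0],[[0,0,0],0],[[0,0,0],0]])

```text
clock: 2.15
ee_pos: [0.518, 0.1953, 0.2497]
tcp_rot: [[0.02, 1.0, -0.0], [1.0, -0.02, 0.0], [0.0, -0.0, -1.0]]
ft_force: [-0.1, -0.3, -0.7]
width: 0.549
finger_force: 0.0
```

```bash
python3 -c "
from h import *
P=camera_params('wrist');im,D=get_image('wrist');cv2.imwrite('pics/w2.png',im)
np.savez('w2.npz',D=D,E=np.array(P['extrinsics']),p=observe()['ee_pos'],R=observe()['tcp_rot'])
cv2.imwrite('pics/w2c.png',cv2.resize(im[60:320,220:420],None,fx=2.2,fy=2.2,interpolation=cv2.INTER_CUBIC))
plan([.5222,.1878,.25],-2,1);plan([.5259,-.185,.27],-7.1,10)"
```

```text
at [0.5182 0.1952 0.2497] a -1.14 F [ 0.4 -0.4 -0.3] t 2.2 
 [[[-7.3, 4.2, -0.3], np.float64(0.86)]]
at [0.5182 0.1952 0.2497] a -1.14 F [ 0.4 -0.4 -0.3] t 2.2 
 [[[-38.0, 1.5, -2.0], np.float64(0.6)], [[-38.0, 1.9, -2.0], np.float64(0.6)], [[-38.0, 2.3, -2.0], np.float64(0.6)], [[-37.9, 2.7, -2.0], np.float64(0.6)], [[-37.9, 3.1, -2.0], np.float64(0.6)], [[-37.9, 3.5, -2.0], np.float64(0.6)], [[-37.8, 3.9, -2.0], np.float64(0.6)], [[-37.8, 4.3, -2.0], np.float64(0.6)], [[-37.7, 4.7, -2.0], np.float64(0.6)], [[-37.7, 5.1, -2.0], np.float64(0.6)]]
```

View pics/w2c.png

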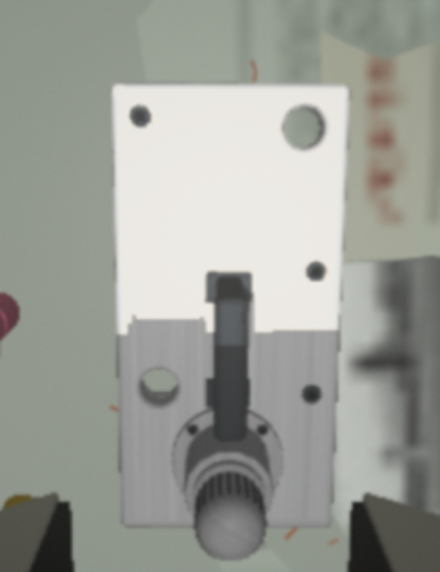

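The crop shows the plate's hole rims centred at crop (303,127) and (160,386), and its corners at (113,86), (347,87), (124,524) and (333,526).

Request:
step_arm(plan=[[[-38,2,-2],0.6],[[-38,2,-2],0.6],[[-38,2,-2],0.6],[[-38,3,-2],0.6],[[-38,3,-2],0.6],[[-38,3,-2],0.6],[[-38,4,-2],0.6],[[-38,4,-2],0.6],[[-38,5,-2],0.6],[[-37,5,-2],0.6],[[0,0,0],0],[[0,0,0],0]])

```text
clock: 3.7
ee_pos: [0.5256, -0.185, 0.2695]
tcp_rot: [[0.125, 0.992, -0.0], [0.992, -0.125, 0.001], [0.001, -0.0, -1.0]]
ft_force: [-0.7, 0.1, 0.3]
width: 0.549
finger_force: 0.0
```

```bash
python3 -c "
from h import *
z=np.load('w2.npz');P=camera_params('wrist');Q=dict(P);Q['extrinsics']=z['E']
f=lambda l:(np.array(l)+.5)/2.2-.5+[220,60]
w=onplane('wrist',f([(303,127),(160,386)]),.022,Q);t,o,d1,d2,R=pose2(w,[(.028,.074),(-.028,-.028)]);print('plate',t,o,d1,d2)
c=onplane('wrist',f([(113,86),(347,87),(124,524),(333,526)]),.022,Q);print(c[:,:2],c.mean(0),np.degrees(np.arctan2(*((c[0]+c[1]-c[2]-c[3])[:2]))))
im,D=get_image('wrist');np.savez('w3.npz',D=D,E=np.array(P['extrinsics']));cv2.imwrite('pics/w3.png',im)
cv2.imwrite('pics/w3c.png',cv2.resize(im[60:320,190:450],None,fx=2.2,fy=2.2,interpolation=cv2.INTER_CUBIC))
plan([*(o+R@[0,-.008]),.15],t,10)
"
```

```text
plate -1.0071707774179366 [0.52295929 0.19557398] 0.11561830181174174 0.11636150566231085
[[0.4809648  0.28495037]
 [0.56845264 0.2829304 ]
 [0.47729847 0.10801779]
 [0.5659917  0.10543072]] [0.5231769  0.19533232 0.022     ] 0.9904057364846346
at [ 0.5257 -0.1845  0.2695] a -7.11 F [0.1 0.3 0.3] t 3.75 
 [[[36.9, -4.9, 11.9], np.float64(-0.61)], [[36.9, -4.5, 11.9], np.float64(-0.61)], [[37.0, -4.1, 11.9], np.float64(-0.61)], [[37.0, -3.7, 11.9], np.float64(-0.61)], [[37.1, -3.3, 11.9], np.float64(-0.61)], [[37.1, -2.9, 11.9], np.float64(-0.61)], [[37.1, -2.5, 11.9], np.float64(-0.61)], [[37.1, -2.1, 11.9], np.float64(-0.61)], [[37.2, -1.7, 11.9], np.float64(-0.61)], [[37.2, -1.3, 11.9], np.float64(-0.61)]]
```

View pics/w3c.png

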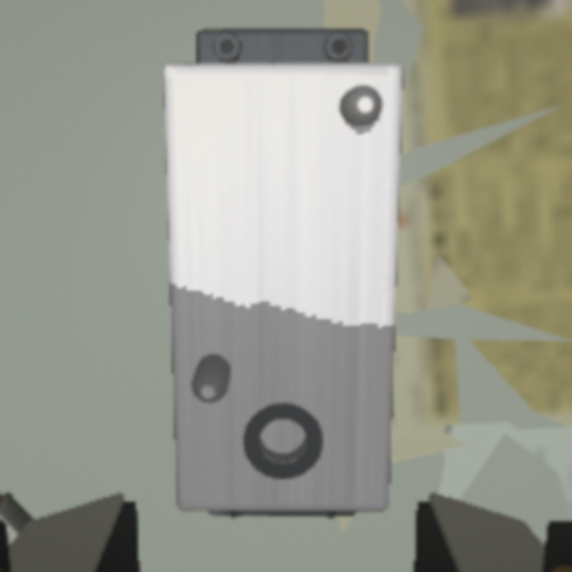

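The crop shows the block's top corners at (166,67), (401,67), (178,510) and (387,510). The pin tips are at (366,104) and (208,391), and the die ring is centred at (283,440).

```bash
python3 -c "
from h import *
z=np.load('w3.npz');P=camera_params('wrist');P['extrinsics']=z['E']
f=lambda l:(np.array(l)+.5)/2.2-.5+[190,60]
w=onplane('wrist',f([(366,104),(208,391)]),.074,P);t,o,d1,d2,R=pose2(w,[(.028,.074),(-.028,-.028)]);print('pins',w,t,o,d1,d2)
c=onplane('wrist',f([(166,67),(401,67),(178,510),(387,510)]),.042,P);print(c[:,:2],c.mean(0),np.degrees(np.arctan2(*((c[0]+c[1]-c[2]-c[3])[:2]))))
h=onplane('wrist',f([(283,440)]),.042,P);print(h,h[0,:2]-R@[0,-.058])
C=cloud('wrist',z['D'],P);print(np.median(C[150:200,290:340,2]))
plan([.5228,.1875,.16],-1.0,10)
"
```

```text
pins [[ 0.56395197 -0.10775324  0.074     ]
 [ 0.49553954 -0.20212436  0.074     ]] -7.1718214831298805 [ 0.52687431 -0.17775885] 0.1165597247622265 0.11636150566231085
[[ 0.49441466 -0.08486216]
 [ 0.58114477 -0.09574162]
 [ 0.47186813 -0.26068655]
 [ 0.55943405 -0.27161013]] [ 0.5267154  -0.17822512  0.042     ] 7.172433736779349
[[ 0.51968452 -0.23525919  0.042     ]] [ 0.52692554 -0.17771297]
0.042688959482924144
at [ 0.5257 -0.1845  0.2695] a -7.11 F [0.1 0.3 0.3] t 3.75 
 [[[36.9, -4.9, 10.9], np.float64(-0.61)], [[36.9, -4.5, 10.9], np.float64(-0.61)], [[37.0, -4.1, 10.9], np.float64(-0.61)], [[37.0, -3.7, 10.9], np.float64(-0.61)], [[37.1, -3.3, 10.9], np.float64(-0.61)], [[37.1, -2.9, 10.9], np.float64(-0.61)], [[37.1, -2.5, 10.9], np.float64(-0.61)], [[37.1, -2.1, 10.9], np.float64(-0.61)], [[37.2, -1.7, 10.9], np.float64(-0.61)], [[37.2, -1.3, 10.9], np.float64(-0.61)]]
```

Request:
step_arm(plan=[[[37,-5,2],-0.6],[[37,-4.5,2],-0.6],[[37,-4,2],-0.6],[[37,-4,2],-0.6],[[37,-3,2],-0.6],[[37,-3,2],-0.6],[[37,-2,2],-0.6],[[37,-2,2],-0.7],[[37,-2,2],-0.7],[[37,-1,2],-0.6],[[0,0,0],0],[[0,0,0],0]])

```text
clock: 5.25
ee_pos: [0.5235, 0.1859, 0.2496]
tcp_rot: [[0.016, 1.0, -0.0], [1.0, -0.016, -0.0], [-0.0, -0.0, -1.0]]
ft_force: [0.2, -0.7, 0.0]
width: 0.551
finger_force: 0.0
```

```bash
python3 -c "
from h import *
plan([.5228,.1875,.066],-1.0,8)
"
```

```text
at [0.5235 0.1859 0.2496] a -0.92 F [ 0.2 -0.7  0. ] t 5.25 
 [[[0.2, -0.1, 23.0], np.float64(0.01)], [[0.2, -0.1, 23.0], np.float64(0.01)], [[0.2, -0.1, 23.0], np.float64(0.01)], [[0.2, -0.1, 23.0], np.float64(0.01)], [[0.2, -0.1, 23.0], np.float64(0.01)], [[0.2, -0.1, 23.0], np.float64(0.01)], [[0.2, -0.1, 23.0], np.float64(0.01)], [[0.2, -0.1, 23.0], np.float64(0.01)]]
```

Request:
step_arm(plan=[[[1.5,-0.7,28],0],[[0,0,30],0],[[0,0,30],0],[[0,0,30],0],[[0,0,30],0],[[0,0,20],0],[[0,0,15],0],[[0,0,0],0],[[0,0,0],0]])

```text
clock: 6.38
ee_pos: [0.5238, 0.1871, 0.0675]
tcp_rot: [[0.018, 1.0, 0.001], [1.0, -0.018, 0.0], [0.0, 0.001, -1.0]]
ft_force: [-0.2, 0.2, 0.3]
width: 0.548
finger_force: 0.0
```

Request:
step_arm(plan=[[[0,0,0],0],[[0,0,0],0],[[0,0,0],0],[[0,0,0],0],[[0,0,0],0]], fingers=255)

```text
clock: 7.0
ee_pos: [0.5239, 0.1873, 0.0669]
tcp_rot: [[0.017, 1.0, 0.001], [1.0, -0.017, 0.0], [0.0, 0.001, -1.0]]
ft_force: [2.7, 0.2, -0.6]
width: 0.13
finger_force: 30.0
```

Request:
step_arm(plan=[[[0,0,-4],0],[[0,0,-8],0],[[0,0,-14],0],[[0,0,-18],0],[[0,0,-20],0],[[0,0,-20],0],[[0,0,-18],0],[[0,0,-12],0],[[0,0,-6],0],[[0,0,0],0],[[0,0,0],0],[[0,0,0],0]])

```text
clock: 8.5
ee_pos: [0.5229, 0.1871, 0.1862]
tcp_rot: [[0.017, 1.0, -0.001], [1.0, -0.017, -0.001], [-0.001, -0.001, -1.0]]
ft_force: [-0.6, -0.0, -7.5]
width: 0.124
finger_force: 30.0
```

```bash
python3 -c "
from h import *
P=camera_params('wrist');s=observe();im,D=get_image('wrist');np.savez('w4.npz',D=D,E=np.array(P['extrinsics']),p=s['ee_pos'],R=s['tcp_rot']);cv2.imwrite('pics/w4.png',im)
cv2.imwrite('pics/w4c.png',cv2.resize(im[0:340,160:480],None,fx=1.75,fy=1.75,interpolation=cv2.INTER_CUBIC))
plan([.5259,-.1857,.19],-7.17,12)"
```

```text
at [0.523  0.1871 0.1862] a -0.99 F [ 0.3  0.3 -7.9] t 8.55 
 [[[-31.1, 0.8, -0.3], np.float64(0.51)], [[-31.1, 1.1, -0.3], np.float64(0.51)], [[-31.0, 1.3, -0.3], np.float64(0.51)], [[-31.0, 1.6, -0.3], np.float64(0.51)], [[-31.0, 1.9, -0.3], np.float64(0.51)], [[-31.0, 2.2, -0.3], np.float64(0.51)], [[-31.0, 2.4, -0.3], np.float64(0.51)], [[-30.9, 2.7, -0.3], np.float64(0.51)], [[-30.9, 3.0, -0.3], np.float64(0.51)], [[-30.9, 3.3, -0.3], np.float64(0.51)], [[-30.9, 3.6, -0.3], np.float64(0.51)], [[-30.8, 3.8, -0.3], np.float64(0.51)]]
```

View pics/w4c.png

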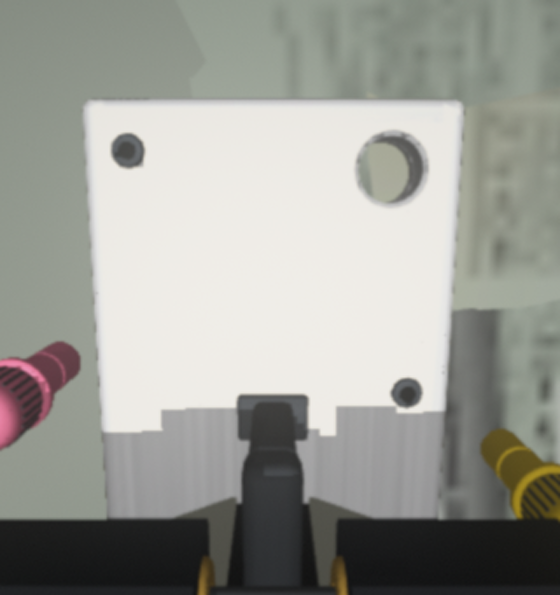

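The plate hangs in the grip. Its far hole rim is centred at crop (392,168), and its far corners are at (87,101) and (462,101).

```bash
python3 -c "
from h import *
z=np.load('w4.npz');P=camera_params('wrist');P['extrinsics']=z['E']
f=lambda l:(np.array(l)+.5)/1.75-.5+[160,0]
w=onplane('wrist',f([(392,168),(87,101),(462,101)]),.1413,P);print(w)
e=w[2]-w[1];t=np.arctan2(e[1],e[0]);print('edge yaw',np.degrees(t),np.hypot(*e[:2]))
R=lambda d:np.array([[np.cos(d),-np.sin(d)],[np.sin(d),np.cos(d)]])
a=np.arctan2(z['R'][1,1],z['R'][0,1]);print('tool',np.degrees(a))
o=w[0,:2]-R(a)@[.028,.074];o2=w[1:,:2].mean(0)-R(a)@[0,.09]
for q in(o,o2):
  print('origin',q,'tcp in plate',R(a).T@(z['p'][:2]-q))
C=cloud('wrist',z['D'],P);c=C[75:210,225:405].reshape(-1,3);c=c[abs(c[:,2]-.1413)<.008]
A=np.c_[c[:,:2]-c[:,:2].mean(0),np.ones(len(c))];print(len(c),np.linalg.lstsq(A,c[:,2],rcond=None)[0])
"
```

```text
[[0.5505596  0.2689785  0.1413    ]
 [0.47942076 0.28515717 0.1413    ]
 [0.56649183 0.28365017 0.1413    ]]
edge yaw -0.9915579679890106 0.08708410785442271
tool -0.9849622241434962
origin [0.52129167 0.19547075] tcp in plate [ 0.00179331 -0.00830828]
origin [0.5214092  0.19441697] tcp in plate [ 0.00165769 -0.00725667]
23277 [-0.00607994 -0.00127314  0.14185892]
```

Request:
step_arm(plan=[[[-15,0.5,-0.3],0.5],[[-31,1,-0.3],0.5],[[-36,1.5,-0.3],0.5],[[-36,2,0],0.6],[[-36,2,0],0.6],[[-36,2.5,0],0.6],[[-36,2.5,0],0.6],[[-36,3,0],0.6],[[-36,3.5,0],0.6],[[-31,3.5,0],0.6],[[-26,3.5,0],0.5],[[-16,2.5,0],0]])

```text
clock: 10.05
ee_pos: [0.5246, -0.1875, 0.1877]
tcp_rot: [[0.128, 0.992, -0.0], [0.992, -0.128, -0.001], [-0.001, -0.0, -1.0]]
ft_force: [0.3, 0.1, -8.6]
width: 0.126
finger_force: 30.0
```

Request:
step_arm(plan=[[[0,0,0],0],[[0,0,0],0],[[0,0,0],0],[[0,0,0],0]])

```text
clock: 10.55
ee_pos: [0.5256, -0.1842, 0.1876]
tcp_rot: [[0.124, 0.992, -0.0], [0.992, -0.124, 0.0], [0.0, -0.0, -1.0]]
ft_force: [0.7, -0.8, -7.7]
width: 0.125
finger_force: 30.0
```

```bash
python3 -c "
from h import *
plan([.5262,-.1857,.15],-7.17,1)"
```

```text
at [ 0.5256 -0.1842  0.1876] a -7.11 F [ 0.7 -0.8 -7.7] t 10.55 
 [[[-1.5, 0.7, 37.6], np.float64(0.06)]]
```

Request:
step_arm(plan=[[[-1.5,0.7,5],0.1],[[0,0,10],0],[[0,0,10],0],[[0,0,8],0],[[0,0,5],0],[[0,0,0],0],[[0,0,0],0],[[0,0,0],0]])

```text
clock: 11.55
ee_pos: [0.5263, -0.1867, 0.15]
tcp_rot: [[0.127, 0.992, 0.001], [0.992, -0.127, -0.0], [0.0, 0.001, -1.0]]
ft_force: [0.4, 0.1, -8.4]
width: 0.127
finger_force: 30.0
```

```bash
python3 -c "
from h import *
plan([.5262,-.1857,.1089],-7.17,1)
P=camera_params('wrist');im,D=get_image('wrist');cv2.imwrite('pics/w5c.png',cv2.resize(im[0:340,160:480],None,fx=1.75,fy=1.75,interpolation=cv2.INTER_CUBIC));np.savez('w5.npz',D=D,E=np.array(P['extrinsics']))"
```

```text
at [ 0.5263 -0.1867  0.15  ] a -7.29 F [ 0.4  0.1 -8.4] t 11.55 
 [[[0.9, -0.2, 41.1], np.float64(-0.12)]]
```

View pics/w5c.png

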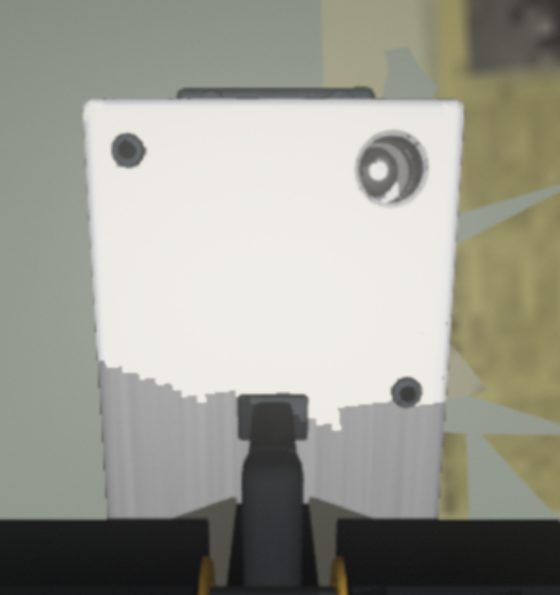

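Through the far hole, rim centre (392,168), the pin tip shows at (378,171). This gives a direct check of the alignment.

```bash
python3 -c "
from h import *
z=np.load('w5.npz');P=camera_params('wrist');P['extrinsics']=z['E']
f=lambda l:(np.array(l)+.5)/1.75-.5+[160,0]
a=onplane('wrist',f([(392,168)]),.1051,P)[0];b=onplane('wrist',f([(378,171)]),.074,P)[0];print(a,b,b-a)
s=observe();R=np.array(s['tcp_rot']);d=b-a;d[2]=0;print('tool shift mm',R.T@d*1000)"
```

```text
[ 0.56282988 -0.10851954  0.1051    ] [ 0.56377375 -0.1079264   0.074     ] [ 0.00094388  0.00059314 -0.0311    ]
tool shift mm [7.08099714e-01 8.60990513e-01 5.95110568e-04]
```

Request:
step_arm(plan=[[[0.8,0.4,4],-0.1],[[0,0,5],0],[[0,0,5],0],[[0,0,5],0],[[0,0,5],0],[[0,0,4],0],[[0,0,3],0],[[0,0,3],0],[[0,0,0],0],[[0,0,0],0]])

```text
clock: 12.85
ee_pos: [0.5266, -0.1859, 0.1156]
tcp_rot: [[0.125, 0.992, 0.0], [0.992, -0.125, -0.0], [-0.0, 0.0, -1.0]]
ft_force: [3.0, -1.3, -9.4]
width: 0.126
finger_force: 30.0
```

Request:
step_arm(plan=[[[0,0.2,2],0],[[0,0,2],0],[[0,0,1],0],[[0,0,1],0],[[0,0,1],0],[[0,0,0.5],0],[[0,0,0],0],[[0,0,0],0]])

```text
clock: 13.85
ee_pos: [0.5274, -0.186, 0.1089]
tcp_rot: [[0.125, 0.992, 0.002], [0.992, -0.125, -0.0], [0.0, 0.002, -1.0]]
ft_force: [2.4, 1.4, 6.0]
width: 0.124
finger_force: 30.0
```

Request:
step_arm(plan=[[[0,0,0],0],[[0,0,0],0],[[0,0,0],0],[[0,0,0],0]], fingers=115)

```text
clock: 14.35
ee_pos: [0.5265, -0.1859, 0.108]
tcp_rot: [[0.125, 0.992, -0.0], [0.992, -0.125, 0.0], [0.0, -0.0, -1.0]]
ft_force: [-0.1, 0.8, 0.3]
width: 0.514
finger_force: 0.0
```

Request:
step_arm(plan=[[[0,0,-15],0],[[0,0,-30],0],[[0,0,-30],0],[[0,0,-30],0],[[0,0,-20],0],[[0,0,0],0],[[0,0,0],0],[[0,0,0],0]])

```text
clock: 15.35
ee_pos: [0.5262, -0.1857, 0.2323]
tcp_rot: [[0.125, 0.992, -0.002], [0.992, -0.125, 0.0], [0.0, -0.002, -1.0]]
ft_force: [0.2, -0.4, 0.3]
width: 0.551
finger_force: 0.0
```

```bash
python3 -c "
from h import *
P=camera_params('wrist');im,D=get_image('wrist');cv2.imwrite('pics/w6c.png',cv2.resize(im[0:340,160:480],None,fx=1.75,fy=1.75,interpolation=cv2.INTER_CUBIC));np.savez('w6.npz',D=D,E=np.array(P['extrinsics']))
C=cloud('wrist',D,P);c=C[75:220,240:390].reshape(-1,3);c=c[abs(c[:,2]-.064)<.006]
A=np.c_[c[:,:2]-c[:,:2].mean(0),np.ones(len(c))];print(len(c),np.linalg.lstsq(A,c[:,2],rcond=None)[0])
plan([.5269,-.1778,.2],-7.17,1)"
```

```text
16520 [-0.00132377 -0.00285038  0.06468168]
at [ 0.5262 -0.1857  0.2323] a -7.19 F [-0.3  0.5 -0.7] t 15.4 
 [[[7.9, -0.3, 32.3], np.float64(-0.02)]]
```

View pics/w6c.png

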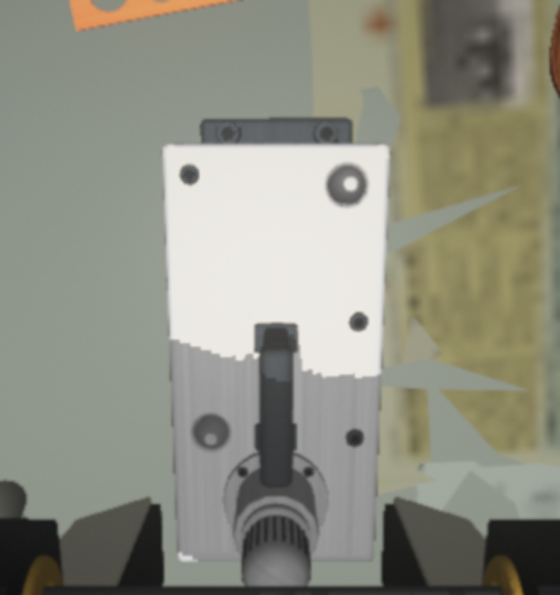

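The plate is seated flush: both pin tips show in their holes at (350,184) and (210,436), and the tilt is about 3 mrad. Next is the punch head.

Request:
step_arm(plan=[[[-20,-0.4,0],0],[[-20,0,10],0],[[-10,0,20],0],[[0,0,25],0],[[0,0,0],0],[[0,0,0],0],[[0,0,0],0]])

```text
clock: 16.27
ee_pos: [0.5206, -0.2355, 0.1791]
tcp_rot: [[0.125, 0.992, 0.001], [0.992, -0.125, -0.0], [-0.0, 0.001, -1.0]]
ft_force: [0.1, 0.0, 0.1]
width: 0.551
finger_force: 0.0
```

```bash
python3 -c "
from h import *
plan([.5195,-.2354,.129],-7.17,4)"
```

```text
at [ 0.5206 -0.2355  0.1791] a -7.17 F [0.1 0.  0.1] t 16.275 
 [[[-0.0, -0.3, 12.5], np.float64(-0.0)], [[-0.0, -0.3, 12.5], np.float64(-0.0)], [[-0.0, -0.3, 12.5], np.float64(-0.0)], [[-0.0, -0.3, 12.5], np.float64(-0.0)]]
```

Request:
step_arm(plan=[[[0,-0.7,12],0],[[0,0,14],0],[[0,0,14],0],[[0,0,10],0],[[0,0,0],0],[[0,0,0],0],[[0,0,0],0]])

```text
clock: 17.15
ee_pos: [0.5197, -0.2355, 0.1286]
tcp_rot: [[0.125, 0.992, 0.001], [0.992, -0.125, -0.0], [-0.0, 0.001, -1.0]]
ft_force: [0.4, 1.2, -0.5]
width: 0.547
finger_force: 0.0
```

Request:
step_arm(plan=[[[0,0,0],0],[[0,0,0],0],[[0,0,0],0],[[0,0,0],0],[[0,0,0],0]], fingers=255)

```text
clock: 17.77
ee_pos: [0.5201, -0.2355, 0.1284]
tcp_rot: [[0.125, 0.992, 0.001], [0.992, -0.125, -0.0], [-0.0, 0.001, -1.0]]
ft_force: [3.1, 0.2, 1.7]
width: 0.256
finger_force: 30.0
```

Request:
step_arm(plan=[[[0,0.4,0],0],[[0,0,-2],0],[[0,0,-3],0],[[0,0,-3],0],[[0,0,-3],0],[[0,0,0],0],[[0,0,0],0]])

```text
clock: 18.65
ee_pos: [0.52, -0.2354, 0.1395]
tcp_rot: [[0.125, 0.992, 0.001], [0.992, -0.125, -0.0], [0.0, 0.001, -1.0]]
ft_force: [3.2, -1.1, 1.4]
width: 0.252
finger_force: 30.0
```

Request:
step_arm(plan=[[[0,0,-3],0],[[0,0,-4],0],[[0,0,-4],0],[[0,0,-4],0],[[0,0,-3],0],[[0,0,-1],0],[[0,0,0],0],[[0,0,0],0],[[0,0,0],0],[[0,0,0],0]])

```text
clock: 19.9
ee_pos: [0.5198, -0.2354, 0.1581]
tcp_rot: [[0.125, 0.992, 0.0], [0.992, -0.125, 0.0], [0.0, 0.0, -1.0]]
ft_force: [4.7, -0.8, -2.2]
width: 0.257
finger_force: 30.0
```

```bash
python3 -c "
from h import *
s=observe();print(s['ee_pos'],s['ft_force'],s['width'],s['clock'])
im,D=get_image('scene');P=camera_params('scene')
C=cloud('scene',D,P)
P=camera_params('wrist');im2,D2=get_image('wrist')
E=np.array(P['extrinsics'])
C2=cloud('wrist',D2,P);c=C2[20:340,200:440].reshape(-1,3);c=c[abs(c[:,2]-.064)<.006]
A=np.c_[c[:,:2]-c[:,:2].mean(0),np.ones(len(c))];print(len(c),np.linalg.lstsq(A,c[:,2],rcond=None)[0])
v=np.zeros((480,1280,3),np.uint8);v[:,:640]=im;v[:,640:]=im2;cv2.imwrite('pics/f.png',cv2.resize(v,(800,300)))"
```

```text
[ 0.51977021 -0.2353726   0.15814129] [ 4.71983622 -0.82627786 -2.24083374] 0.25736995356184933 19.9
36742 [-0.00125157 -0.00417479  0.06477078]
```

View pics/f.png

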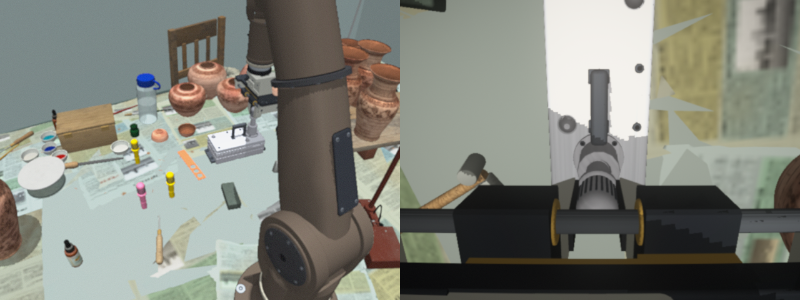

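The right-hand wrist view shows the punch held at about (598,185), with bare shank between the head and the bush at (598,150). The plate is unchanged (z 64.8 mm, level) and the lift is 29.7 mm.

```bash
python3 -c "
from h import *
print(close_job())"
```

```text
the job is handed in; nothing more can be done
None
```

I handed the job in with the guide plate flush on the die block and the punch held by its head about 30 mm up, its groove level with the bush top; a sideways force of about 5 N on the gripper remained at the end, and no verdict came back.

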